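# Pin up the wreath rail

### The job

First clear the wire spools that stand in the way of the yellow swing rail, standing each upright in the blue tray. Then swing the rail round in line with the green fixed rail and lock it by dropping the orange-headed hinge pin down through both knuckles until its head is fully seated. Then lift every wreath on the fixed rail over the end stops and hang it on the swing rail, without dropping any, and leave the other things lying about where they are.

Things in the scene. Friction and masses are not known exactly. Their poses are not given: they have to be found in the camera images.
- swing (a joint): angle (rad) of the yellow swing rail about the pivot post at its +y end: 0 = in line with the fixed rail, knuckle holes aligned; positive = open towards the robot (starts 1.3 to 1.45). Light friction: it stays where left, about 0.6 N at the knob moves it. A stop at -0.010 lets it go 2.5 mm past alignment; the tapered pin draws it back
- swing_knob (a point): grip height of the upright black knob on the swing rail, 16 mm diameter, from 22 mm below (top of the yellow plate) to 12 mm above this point. In the swing rail's frame, which turns with it, the pivot axis is 75 mm to -x and 175 mm to +y of the knob. Below it a 12 mm leg reaches down to 8 mm above the table
- swing_hole (a point): centre of the top of the 12 mm hole in the yellow upper knuckle, a plate 36 mm square, 12 mm thick; in the swing rail's frame 60 mm to -y of the knob. With the rail closed it is 16 mm above bracket_hole
- bracket_hole (a point): centre of the top of the 12 mm through hole in the green (lower) knuckle of the fixed bracket, 14 mm thick, open below; its x axis points across the rails away from the robot, y along them; it lies 75 mm to +x and 150 mm to +y of fixed_rail
- fixed_rail (a point): top of the 10 mm round bar of the fixed rail, 155 mm above the table; y along the bar, which runs from 102 mm to +y (red end stop rising 12 mm above the bar) to 116 mm to -y (post). Post and knuckle at the +y end stand 75 to 85 mm to +x of the bar's line, joined to it by an arm no higher than the bar
- swing_rail (a point): top of the 10 mm bar of the swing rail, 155 mm above the table; y along the bar to the pivot, 110 mm away. Red end stop, 12 mm high, 100 mm to -y; room for carriers from 85 mm to -y to 85 mm to +y. Closed, it continues the fixed rail's line, 275 mm to +y of fixed_rail, axes parallel. The knob is 75 mm to +x and 65 mm to -y
- pin: steel hinge pin, orange head, 80 g. Origin: centre of the head's underside, z up along the pin. Head 20 mm diameter, 34 mm tall; shaft below it 10 mm diameter, 46 mm long, the last 12 mm tapered to a 3 mm tip. Starts upright in a pale wooden block (60 mm cube, 15 mm hole), the head resting on the block's top, 60 mm above the table
- tray: fixed blue tray, 120 mm (x) by 180 mm (y), walls 4 mm thick and 22 mm high, floor 4 mm thick; origin at the centre of its underside
- spool_A: white reel of green florist's wire standing on end, 52 mm diameter, 48 mm tall, about 150 g; may be absent (None). Origin at the centre of its underside. Starts on the table in the sweep of the swing rail's leg
- spool_B: white reel of green florist's wire standing on end, 52 mm diameter, 48 mm tall, about 150 g; may be absent (None). Origin at the centre of its underside. Starts on the table in the sweep of the swing rail's leg
- wreath_A: mini wreath on a C-shaped steel carrier, 80 g, may be absent (None). Origin: lowest point of the wreath; y along the bar, z up. The wreath is 64 mm across (x-z plane) and 16 mm thick. The underside of the carrier's 6 mm top plate, 118 mm above the origin, rests on the bar. On it stands a wooden grip tab, 10 mm (x) by 22 mm (y), 124 to 158 mm above the origin. Starts on the fixed rail, 35 mm or more apart
- wreath_B: like wreath_A, may be absent. The carrier's back strap, on its -x side 11 mm from the middle, goes from the top plate down to the wreath; a lip on its +x side ends 14 mm under the plate's underside; from there to 50 mm under it the +x side is open. So, raised 20 to 35 mm, it passes straight along the rails over both stops and the supports (all on +x). Clear width round the bar 17 mm
- wreath_C: like wreath_A and wreath_B, may be absent (None)
- wreath_D: like wreath_A and wreath_B, may be absent (None)
- tape_roll: bystander: green roll of tape lying flat, 90 mm diameter, 24 mm tall
- snips: bystander: red-handled snips lying flat, 170 mm long
- pine_cone: bystander: brown pine cone, 52 mm diameter, 62 mm tall
- phone: bystander: black phone lying flat, 72 by 148 mm

How it is judged (in metres and radians):
On the way, in this order (a step that is already met when the one before it is completed fails the run):
1. every spool stands upright in the blue tray (x of spool_A in the frame of tray between -0.05 and 0.05 m and y of spool_A in the frame of tray between -0.08 and 0.08 m and z of each of spool_A, spool_B in the frame of tray below 0.014 m and angle between each of spool_A, spool_B's own z axis and vertical below 0.25 rad and linear speed of each of spool_A, spool_B below 0.05 m/s and x of spool_B in the frame of tray between -0.05 and 0.05 m and y of spool_B in the frame of tray between -0.08 and 0.08 m), for 0.2 s.
2. the hinge pin is seated through both knuckles, locking the swing rail (horizontal distance between pin and bracket_hole below 0.004 m and horizontal distance between pin and swing_hole below 0.004 m and z of pin in the frame of swing_hole below 0.004 m and angle between pin's own z axis and vertical below 0.15 rad and linear speed of pin below 0.05 m/s), for 0.2 s.
3. every wreath hangs on the swing rail (x of wreath_A in the frame of swing_rail between -0.02 and 0.02 m and y of wreath_A in the frame of swing_rail between -0.098 and 0.098 m and z of wreath_A in the frame of swing_rail between -0.126 and -0.11 m and angle between each of wreath_A, wreath_B, wreath_C, wreath_D's own z axis and vertical below 0.25 rad and linear speed of each of wreath_A, wreath_B, wreath_C, wreath_D below 0.05 m/s and x of wreath_B in the frame of swing_rail between -0.02 and 0.02 m and y of wreath_B in the frame of swing_rail between -0.098 and 0.098 m and z of wreath_B in the frame of swing_rail between -0.126 and -0.11 m and x of wreath_C in the frame of swing_rail between -0.02 and 0.02 m and y of wreath_C in the frame of swing_rail between -0.098 and 0.098 m and z of wreath_C in the frame of swing_rail between -0.126 and -0.11 m and x of wreath_D in the frame of swing_rail between -0.02 and 0.02 m and y of wreath_D in the frame of swing_rail between -0.098 and 0.098 m and z of wreath_D in the frame of swing_rail between -0.126 and -0.11 m), for 0.2 s.
At the end, for the whole second after the job is handed in: Spools upright (0.25 rad) on the tray floor; pin within 4 mm of both hole axes, head within 4 mm of the yellow knuckle; every wreath on the swing bar between stop and pivot (20 mm across, 8 mm in height, tilt under 0.25 rad); all at rest (0.05 m/s) (all of step 1 and all of step 2 and all of step 3); the robot touches nothing.
It fails at once if a wreath is dropped (its underside comes below 22 mm above the table, or it tips beyond 0.9 rad) (height (world z) of any of wreath_A, wreath_B, wreath_C, wreath_D below 0.022 m or angle between any of wreath_A, wreath_B, wreath_C, wreath_D's own z axis and vertical above 0.9 rad).
It fails at once if a bystander is moved more than 30 mm (distance of any of tape_roll, snips, pine_cone, phone from where it was at the start of the episode above 0.03 m).
Of wreath_A, wreath_B, wreath_C, wreath_D only 3 to 4 are there at a start; the rules pass over those that are not, and their reading is None.
Of spool_A, spool_B only 1 to 2 are there at a start; the rules pass over those that are not, and their reading is None.
At some moment in a run one of spool_A, spool_B may be knocked a few centimetres aside while the robot is not near it.
It also fails if it takes over 210 s, if anything falls off the work surface, if the arm or the gripper's body presses on something with over 40 N, if the wrist force passes 120 N, or if a joint passes its speed limit or range.

### The arm

A 6-joint arm with a two-finger parallel gripper is mounted at the origin on the work surface. World frame = base frame: x ahead of the robot, y to its left, z up, the work surface at z = 0. Lengths are in m, angles in degrees, forces in N, time in s.
With the tool pointing down it reaches from about 0.25 to 0.725 m from the base axis. Payload 9.7 kg.
Tool frame: the origin (TCP) lies at the very end of the fingers, on their centre line; the grasp point (between the pads) lies 19 mm behind it; z points along the fingers, y is the line along which they close (so a half turn about z gives the same grasp; the last joint's range is limited). The gripper opens to 85 mm and grips with 20 to 120 N. Pads are 22 mm wide; open, the fingers measure 114 mm over their backs; the gripper's body (76 mm by 85 mm) begins 54 mm behind the grasp point. The pads swing forward as they close: fully open they stand 13 mm farther back than shut.
Start: joints at [-63.541, 4.979, 10.078, 95.1, 0, 90], TCP at [0.245, -0.492, 0.231] pointing down, gripper open.
Joint ranges: [-179.16, 179.16], [-48.56, 103.87], [-65.8, 70.77], [-126.05, 130.52], [-82.76, 87.17], [-180, 180]. Speed limits (degrees/s): [127.2, 127.2, 147.25, 180, 180, 180].

### API

Orientations are given as [roll, pitch, yaw] about the fixed x, y, z axes, in that order (R = Rz(yaw) Ry(pitch) Rx(roll)).
In Python, from workcell import bot, viewer, finder gives the robot as it stands. The module is installed in compiled form; this text tells all that it offers.
- The arm moves only by the shell command python3 -m inch 'ROWS' [FORCE]. ROWS is JSON, a list that holds one entry, the list of rows, each a list of 7 numbers: the opening in per cent of the stroke, from 0 (shut) to 100 (fully open), then the shift along the tool's x, y, z in mm, then the turn, a rotation vector about the tool's x, y, z in degrees. In form: [[[grip, tx, ty, tz, ax, ay, az], ...]]. A call has 1 to 8 rows; each row shifts and turns the commanded pose from where the row before left it, along the tool's axes as they then stand; what a row does not reach is not made up. A row lasts 1/8 s, in which the tool goes at most 62.5 mm and 10.7 degrees, less where a joint would pass 70% of its speed; a pose out of reach is approached as far as the arm can. A call with a gripper value outside its range is refused whole. The fingers move at their own pace and stop on an object; FORCE is the grip in N (left out, the last holds). Time passes only in rows, so rows that do not move let the fingers close. It gives the time, the measured TCP pose, the force, the opening and the grip force at its end, in the units of the state.
- bot.get_obs(): the state, without advancing time (a new reading comes with each control period).
- viewer.camera(name): name is "side" or "top"; returns a dict with "pixels" (400x640x3 uint8, red, green, blue), "vfov" (degrees; the focal length in pixels is half the picture's height over the tangent of half this angle, whatever the lens; pixels are square), "cx", "cy" (the principal point, pixels), "R" (3x3) and "t" (3): a world point X has camera coordinates R X + t. Camera axes: x right, y down, z forward; pixel columns grow to the right and rows downward; lengths in m; the calibration is good to about 2 mm. A picture is of the moment at which its call begins. There is no depth.
- bot.job_done(): hands the job in; it is judged then, once.
Trained networks look in the newest picture that a camera, given by its name, has taken for a name from the list of things; names that differ only in an ending like _2 or _b are one class to them, and where a whole thing is asked for, a point or a joint stands for the part that bears it (a point fixed in the world has none). Each returns a list of dicts, best first, with "conf" (0 to 1); they miss things now and then, are a little off and sometimes report something else, mostly with a low value. They report only what shows in the picture. A call takes as long as a camera call.
- finder.outline_of(camera, thing): "pixels" (400x640 bool, what is visible of it) and "extent" ([centre column, centre row, width, height] in pixels, round what is visible of it).
- finder.mark_of(camera, thing): "position" ([column, row] in pixels: a listed point, or the origin of a listed thing).
The state is a dict: "time": time; "q": joint angles; "qd": joint speeds; "joint_efforts": joint torques, N m; "ee_pos": TCP position; "tcp_rot": TCP orientation; "wrist_force": force on the tool from outside, world axes, zero at the start; "torque": the same for the moment, N m; "opening": finger opening in m; "grasp_force": force on a finger pad.
Only numpy, scipy, OpenCV 4.12 (cv2) and the standard library are available. Lean on these libraries where they do the work, as an engineer would, in place of code of your own. Each camera call takes 0.05 s, during which the arm holds its last target. There are 200 camera calls.

## Working session

There is one attempt and no reset: what is moved stays moved. The work goes in short steps, Python scripts to look and compute and a shell command to move; the robot and the scene stay as the last step left them, time stands still between calls to the robot, and variables do not carry over. Pictures are saved under pics/ and viewed, at most 14 in all, crops included, and the job is handed in when it is done.

```bash
mkdir -p pics; python3 - <<'E'
from workcell import bot, viewer, finder
import cv2,json
o=bot.get_obs();print({k:o[k] for k in('time','ee_pos','tcp_rot','opening','wrist_force')})
for c in('top','side'):
    v=viewer.camera(c);cv2.imwrite(f'pics/{c}0.png',v['pixels'][:,:,::-1]);print(c,v['vfov'],v['cx'],v['cy'],v['R'],v['t'])
    for n in['swing_knob','swing_hole','bracket_hole','fixed_rail','swing_rail','pin','tray','spool_A','wreath_A','tape_roll','snips','pine_cone','phone']:
        print(n,[(round(float(d['conf']),2),[round(float(x)) for x in d['position']]) for d in finder.mark_of(c,n)])
E
```

```text
{'time': 0.0, 'ee_pos': array([ 0.2449388 , -0.49216264,  0.2305631 ]), 'tcp_rot': array([-1.79918839e+02, -5.26046256e-04,  2.64566065e+01]), 'opening': 0.08589984594967455, 'wrist_force': array([ 0.0235302 ,  0.31681938, -0.38320281])}
top 50.75926910276646 323.9941535139359 193.59051676408052 [[-0.00364295 -0.99997095  0.00669515]
 [-0.99661387  0.00308059 -0.08216638]
 [ 0.08214337 -0.0069718  -0.99659614]] [-0.00764688  0.49403772  1.13794245]
swing_knob [(0.98, [269, 220]), (0.5, [295, 149])]
swing_hole [(0.85, [274, 247])]
bracket_hole [(0.57, [379, 144]), (0.56, [312, 121])]
fixed_rail [(0.85, [380, 145])]
swing_rail [(0.88, [238, 201]), (0.44, [348, 158])]
pin [(0.39, [401, 215])]
tray [(0.65, [180, 206]), (0.61, [269, 220])]
spool_A [(0.43, [237, 202])]
wreath_A [(0.53, [351, 159])]
tape_roll [(0.9, [320, 224])]
snips [(0.79, [466, 260])]
pine_cone [(0.6, [465, 204]), (0.25, [365, 152])]
phone [(0.55, [192, 260])]
side 50.42242995556911 312.5663024195154 198.3708447680165 [[-0.90890757 -0.41699648 -0.00098079]
 [-0.22635469  0.49534726 -0.83868626]
 [ 0.35021505 -0.76206629 -0.54461399]] [0.44885253 0.21471616 0.94164393]
swing_knob [(0.91, [323, 216]), (0.22, [352, 224])]
swing_hole [(0.68, [350, 222])]
bracket_hole [(0.82, [249, 182])]
fixed_rail [(0.93, [301, 156])]
swing_rail [(0.78, [284, 241]), (0.26, [292, 202])]
pin [(0.5, [364, 184]), (0.49, [291, 204])]
tray [(0.7, [245, 360]), (0.34, [302, 158])]
spool_A [(0.59, [285, 248])]
wreath_A [(0.97, [288, 200])]
tape_roll [(0.67, [344, 247]), (0.67, [324, 370])]
snips [(0.52, [417, 182])]
pine_cone [(0.71, [371, 174])]
phone [(0.85, [325, 370]), (0.68, [303, 185])]
```

View pics/top0.png

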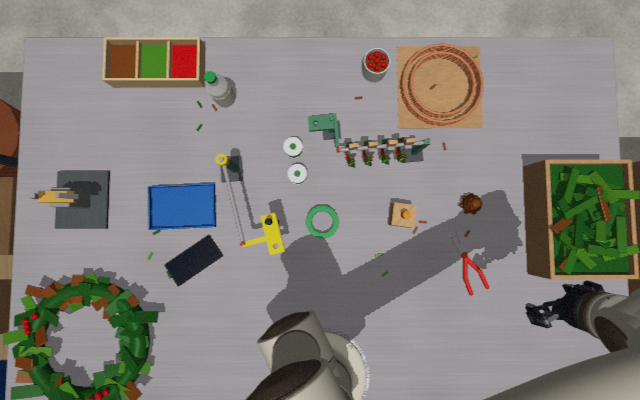

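View pics/side0.png

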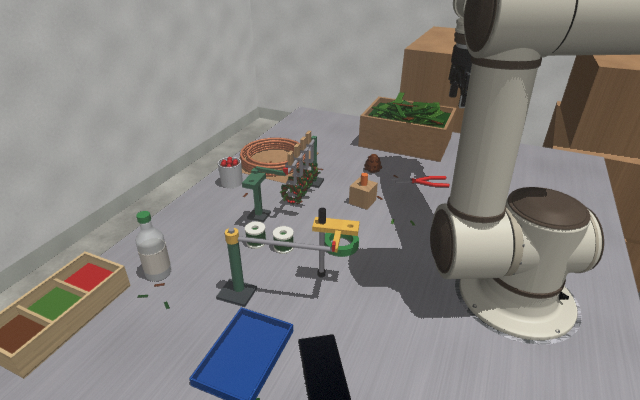

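Both views show two spools, at top pixels (293,146) and (297,173), and four wreaths between columns 350 and 402. The block and pin are at (404,213), the knob at (268,221), the pivot at (222,159), the tray at (182,206), and the green bracket at (322,122).

```bash
cat > h.py <<'E'
from workcell import bot, viewer, finder
import numpy as np, cv2
def cam(c): return viewer.camera(c)
def ray(v,p):
    f=200/np.tan(np.radians(v['vfov']/2)); R=np.array(v['R']);t=np.array(v['t'])
    d=R.T@np.array([(p[0]-v['cx'])/f,(p[1]-v['cy'])/f,1]); return -R.T@t,d/np.linalg.norm(d)
def atz(v,p,z):
    o,d=ray(v,p); return (o+d*(z-o[2])/d[2]).round(4)
def tri(v1,p1,v2,p2):
    A=np.zeros((3,3));b=np.zeros(3);L=[ray(v1,p1),ray(v2,p2)]
    for o,d in L:
        P=np.eye(3)-np.outer(d,d);A+=P;b+=P@o
    x=np.linalg.solve(A,b); return x.round(4), round(max(np.linalg.norm((np.eye(3)-np.outer(d,d))@(x-o)) for o,d in L),4)
def proj(v,X):
    f=200/np.tan(np.radians(v['vfov']/2)); c=np.array(v['R'])@X+np.array(v['t']); return np.array([v['cx'],v['cy']])+f*c[:2]/c[2]
E
python3 - <<'E'
from h import *
T=cam('top');S=cam('side')
for n in['swing_knob','swing_hole','bracket_hole','fixed_rail','swing_rail','pin','tray','spool_A','wreath_A','tape_roll','pine_cone','phone']:
    a=finder.mark_of('top',n);b=finder.mark_of('side',n)
    for i in a[:5]:
        for j in b[:5]:
            x,e=tri(T,i['position'],S,j['position'])
            if e<.012: print(n,x,e,round(i['conf'],2),round(j['conf'],2))
for n in['spool_A','wreath_A','pin','tray','swing_knob']:
  for c in('top','side'):
    print(n,c,[(round(d['conf'],2),np.round(d['extent'],1).tolist()) for d in finder.outline_of(c,n)])
print('spool tops',atz(T,(293,146),.048),atz(T,(297,173),.048),'pivot',atz(T,(222,159),.16), 'wr tabs',[atz(T,(c,142),.19) for c in (352,370,386,402)])
cv2.imwrite('pics/c1.png',cv2.resize(T['pixels'][100:270,210:430,::-1],None,fx=3.6,fy=3.5,interpolation=cv2.INTER_CUBIC))
E
```

```text
swing_knob [0.4148 0.1237 0.179 ] 0.0032 0.85 0.86
swing_knob [ 0.6821 -0.1883 -0.2077] 0.0022 0.34 0.47
swing_hole [0.357  0.1186 0.1651] 0.0044 0.83 0.6
bracket_hole [0.6658 0.0114 0.1328] 0.0012 0.8 0.82
fixed_rail [ 0.6028 -0.1464  0.1443] 0.0025 0.93 0.94
tray [ 0.4631  0.3893 -0.0025] 0.0079 0.58 0.78
tray [0.46   0.2859 0.3349] 0.0115 0.58 0.23
spool_A [ 0.5513  0.0571 -0.0154] 0.0013 0.74 0.66
wreath_A [ 0.5955 -0.0777  0.0378] 0.0009 0.73 0.94
tape_roll [ 0.4124 -0.0029 -0.0052] 0.0022 0.94 0.65
pine_cone [ 0.4738 -0.4177 -0.0167] 0.0019 0.92 0.54
phone [0.3113 0.3568 0.0073] 0.0036 0.75 0.89
spool_A top [(0.59, [298.0, 173.2, 17.8, 19.5])]
spool_A side [(0.67, [285.0, 241.7, 21.6, 26.3]), (0.3, [290.0, 177.8, 24.7, 53.3])]
wreath_A top [(0.65, [350.9, 157.3, 10.1, 26.2])]
wreath_A side [(0.83, [292.1, 179.6, 21.4, 54.0])]
pin top [(0.29, [469.4, 263.6, 37.3, 68.9])]
pin side [(0.53, [363.1, 177.6, 3.2, 11.1]), (0.35, [291.9, 241.4, 129.9, 68.2])]
tray top [(0.73, [180.1, 207.0, 70.8, 46.0]), (0.39, [322.6, 183.6, 217.5, 142.1])]
tray side []
swing_knob top [(0.73, [469.8, 202.9, 21.9, 16.0]), (0.72, [251.1, 204.1, 67.5, 99.0])]
swing_knob side [(0.61, [292.9, 241.3, 133.5, 70.2])]
spool tops [0.6212 0.0743 0.048 ] [0.5476 0.0633 0.048 ] pivot [0.5675 0.239  0.16  ] wr tabs [array([ 0.6024, -0.0749,  0.19  ]), array([ 0.6023, -0.1176,  0.19  ]), array([ 0.6023, -0.1555,  0.19  ]), array([ 0.6022, -0.1935,  0.19  ])]
```

View pics/c1.png

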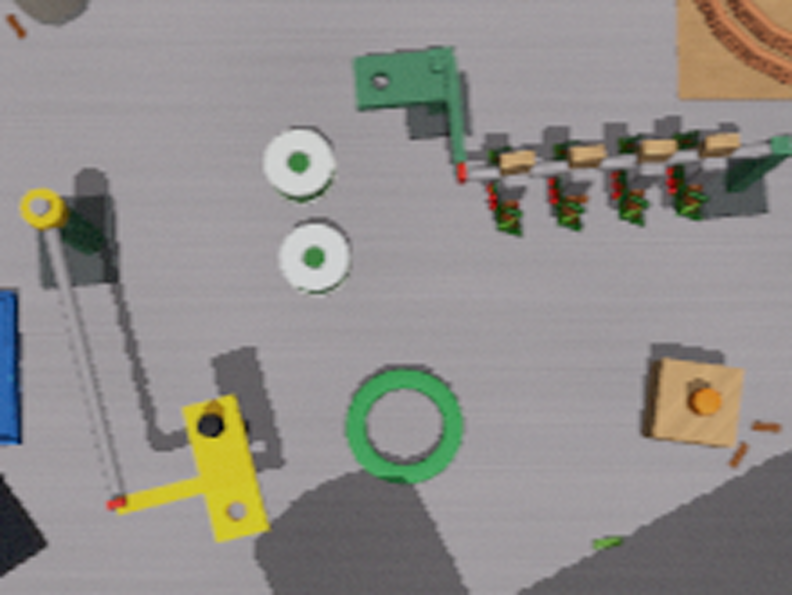

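The crop shows the bracket hole at full-picture pixel (315.6,123.1), swing hole at (275.3,246), knob top at (268.3,221.4), pin head at (405.8,214.3) and pivot at (221.7,159.6). The spools are at (292.8,146.3) and (297.5,173.4).

```bash
python3 - <<'E'
from h import *
T=cam('top')
for n,p,z in[('bh',(315.6,123.1),.138),('sh',(275.3,246),.154),('knob',(268.3,221.4),.188),('pivot',(221.7,159.6),.158),('pinhead',(405.8,214.3),.094),('block',(402.5,215),.06),('tray',(181.5,206),.022),('trayL',(149.5,207),.022),('trayR',(215,204.5),.022),('stopF',(338,149),.16),('post',(428,141.4),.155),('swstop',(242,244),.16),('tape',(322,221),.024),('plate corner',(308,131),.138),('plc2',(335,130),.138)]: print(n,atz(T,p,z))
E
python3 -m inch '[[[100,0,0,-20,0,0,10],[100,0,0,0,0,0,10]]]' 40; python3 -c "
from workcell import bot;print(bot.get_obs()['q'])"
```

```text
bh [0.6613 0.0119 0.138 ]
sh [0.357  0.1091 0.154 ]
knob [0.4155 0.1221 0.188 ]
pivot [0.5664 0.2401 0.158 ]
pinhead [ 0.434  -0.2184  0.094 ]
block [ 0.4333 -0.2165  0.06  ]
tray [0.4611 0.3799 0.022 ]
trayL [0.4586 0.467  0.022 ]
trayR [0.4649 0.2887 0.022 ]
stopF [ 0.5914 -0.0429  0.16  ]
post [ 0.6107 -0.2643  0.155 ]
swstop [0.3623 0.1879 0.16  ]
tape [ 0.4188 -0.0036  0.024 ]
plate corner [0.6413 0.0309 0.138 ]
plc2 [ 0.6437 -0.0366  0.138 ]
time: 3.5
ee_pos: [0.2452, -0.4928, 0.2528]
tcp_rot: [179.9, -0.0, 6.1]
wrist_force: [-0.2, 0.8, 0.1]
opening: 0.0852
grasp_force: 0.0
[-6.35416351e+01  5.45334430e+00  1.29924571e+01  9.74191506e+01
 -2.59838850e-04  1.10327278e+02]
```

```bash
python3 -m inch '[[[100,0,0,0,0,0,-10.2],[100,0,0,0,0,0,-10.2],[100,0,0,0,0,0,-10.2],[100,0,0,0,0,0,-10.2],[100,0,0,0,0,0,-10.2],[100,0,0,0,0,0,-10.2],[100,0,0,0,0,0,-10.2],[100,0,0,0,0,0,-10.2]]]' >/dev/null
python3 -m inch '[[[100,0,0,0,0,0,-10.2],[100,0,0,0,0,0,-10.2],[100,0,0,0,0,0,-10.2],[100,0,0,0,0,0,-10.2],[100,0,0,0,0,0,-10.2],[100,0,0,0,0,0,-10.2],[100,0,0,0,0,0,-10.2],[100,0,0,0,0,0,-10.2]]]' >/dev/null
python3 -m inch '[[[100,0,0,0,0,0,-10.2],[100,-20,37,0,0,0,0],[100,-31,57,0,0,0,0],[100,-28,51,0,0,0,0],[100,-28,51,0,0,0,0],[100,-28,51,0,0,0,0],[100,-28,51,0,0,0,0],[100,-28,51,0,0,0,0]]]'
python3 -m inch '[[[100,-28,51,0,0,0,0],[100,-28,51,0,0,0,0],[100,-28,51,0,0,0,0],[100,-24,56,0,0,0,0],[100,0,0,0,0,0,0]]]'
```

```text
time: 6.5
ee_pos: [0.4364, -0.1442, 0.2515]
tcp_rot: [-180.0, 0.0, 179.9]
wrist_force: [0.7, -0.1, -0.1]
opening: 0.0851
grasp_force: 0.0
time: 7.12
ee_pos: [0.5451, 0.0662, 0.2502]
tcp_rot: [180.0, -0.1, -179.9]
wrist_force: [-0.0, 0.3, -0.2]
opening: 0.0856
grasp_force: 0.0
```

```bash
python3 -m inch '[[[100,-2,-3,58,0,0,0],[100,0,0,58,0,0,0],[100,0,0,58,0,0,0],[100,0,0,40,0,0,0],[100,0,0,17,0,0,0],[100,0,0,0,0,0,0]]]' 40
python3 -m inch '[[[20,0,0,0,0,0,0],[20,0,0,0,0,0,0],[20,0,0,0,0,0,0],[20,0,0,0,0,0,0],[20,0,0,0,0,0,0],[20,0,0,0,0,0,0]]]' 40
```

```text
time: 7.88
ee_pos: [0.546, 0.0594, 0.0203]
tcp_rot: [-180.0, -0.0, 179.8]
wrist_force: [-0.3, 0.4, 1.2]
opening: 0.0856
grasp_force: 0.0
time: 8.62
ee_pos: [0.5475, 0.0601, 0.0225]
tcp_rot: [180.0, 0.2, 179.9]
wrist_force: [-1.4, 0.5, 6.7]
opening: 0.051
grasp_force: 40.8
```

```bash
python3 -m inch '[[[20,0,0,-30,0,0,0],[20,0,0,-55,0,0,0],[20,0,0,-60,0,0,0],[20,0,0,-60,0,0,0],[20,0,0,-40,0,0,0],[20,6,24,0,0,0,0],[20,12,50,0,0,0,0],[20,12,50,0,0,0,0]]]'
python3 -m inch '[[[20,12,50,0,0,0,0],[20,12,50,0,0,0,0],[20,12,50,0,0,0,0],[20,12,50,0,0,0,0],[20,10,38,0,0,0,0],[20,0,0,30,0,0,0],[20,0,0,50,0,0,0],[20,0,0,50,0,0,0]]]'
python3 -m inch '[[[20,0,0,50,0,0,0],[20,0,0,30,0,0,0],[20,0,0,15,0,0,0],[20,0,0,0,0,0,0]]]'
```

```text
time: 9.62
ee_pos: [0.5163, 0.1849, 0.2661]
tcp_rot: [180.0, 0.1, 179.8]
wrist_force: [0.7, 0.3, -1.6]
opening: 0.0504
grasp_force: 42.5
time: 10.62
ee_pos: [0.4592, 0.4224, 0.1347]
tcp_rot: [179.9, 0.1, 179.9]
wrist_force: [0.5, 0.1, -1.9]
opening: 0.0506
grasp_force: 42.6
time: 11.12
ee_pos: [0.4591, 0.4219, 0.0403]
tcp_rot: [-180.0, -0.0, 179.9]
wrist_force: [-0.1, -0.1, -1.0]
opening: 0.0506
grasp_force: 42.6
```

```bash
python3 -m inch '[[[20,0,0,9,0,0,0],[20,0,0,3,0,0,0],[80,0,0,0,0,0,0],[80,0,0,0,0,0,0],[80,0,0,0,0,0,0],[80,0,0,-20,0,0,0],[80,0,0,-50,0,0,0],[80,0,0,-60,0,0,0]]]'
python3 -m inch '[[[100,0,0,-60,0,0,0],[100,0,0,-45,0,0,0],[100,5,-50,0,0,0,0],[100,5,-50,0,0,0,0],[100,5,-50,0,0,0,0],[100,5,-50,0,0,0,0],[100,0,-20,0,0,0,0],[100,0,0,0,0,0,10]]]'
python3 -m inch '[[[100,0,0,0,0,0,10],[100,0,0,0,0,0,10],[100,0,0,0,0,0,10],[100,0,0,0,0,0,10],[100,0,0,0,0,0,7]]]'
python3 - <<'E'
from h import *
T=cam('top');cv2.imwrite('pics/t2.png',T['pixels'][90:300,120:440,::-1].repeat(2,0).repeat(2,1))
E
```

```text
time: 12.12
ee_pos: [0.4587, 0.4216, 0.1605]
tcp_rot: [-180.0, -0.0, 179.9]
wrist_force: [0.2, 0.8, 0.0]
opening: 0.0685
grasp_force: 0.0
time: 13.12
ee_pos: [0.4388, 0.201, 0.2649]
tcp_rot: [179.9, 0.1, 169.6]
wrist_force: [-0.6, 0.6, 0.1]
opening: 0.0855
grasp_force: 0.0
time: 13.75
ee_pos: [0.4388, 0.2025, 0.2642]
tcp_rot: [179.9, -0.0, 122.6]
wrist_force: [-0.3, 0.8, -0.1]
opening: 0.0855
grasp_force: 0.0
```

View pics/t2.png

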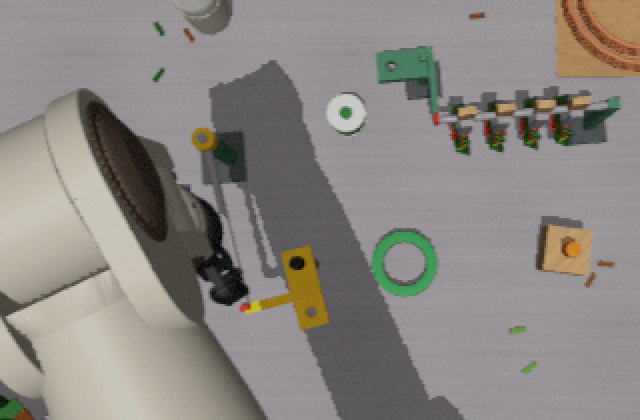

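The far spool is still at full-picture pixel (293,146.5), so it has not moved. The swing rail and wreaths haven't moved either.

```bash
python3 -m inch '[[[100,-22,9,0,0,0,0],[100,-50,21,0,0,0,0],[100,-50,21,0,0,0,0],[100,-50,21,0,0,0,0],[100,-30,12,0,0,0,0],[100,0,0,0,0,0,0],[100,0,0,20,0,0,0],[100,0,0,40,0,0,0]]]'
python3 -m inch '[[[100,0,0,45,0,0,0],[100,0,0,45,0,0,0],[100,0,0,40,0,0,0],[100,0,0,35,0,0,0],[100,0,0,17,0,0,0],[100,0,0,0,0,0,0]]]'
python3 -m inch '[[[20,0,0,0,0,0,0],[20,0,0,0,0,0,0],[20,0,0,0,0,0,0],[20,0,0,0,0,0,0],[20,0,0,0,0,0,0],[20,0,0,0,0,0,0]]]' 40
```

```text
time: 14.8
ee_pos: [0.6192, 0.0789, 0.2049]
tcp_rot: [179.8, 0.1, 123.0]
wrist_force: [0.7, 0.2, -1.3]
opening: 0.0851
grasp_force: 0.0
time: 15.55
ee_pos: [0.6182, 0.0784, 0.0211]
tcp_rot: [-179.9, -0.0, 122.9]
wrist_force: [0.1, -0.7, -0.2]
opening: 0.0853
grasp_force: 0.0
time: 16.3
ee_pos: [0.6197, 0.0781, 0.0232]
tcp_rot: [179.9, 0.1, 122.9]
wrist_force: [-1.0, 0.7, 6.1]
opening: 0.0508
grasp_force: 41.5
```

```bash
python3 -m inch '[[[20,0,0,-30,0,0,0],[20,0,0,-50,0,0,0],[20,0,0,-55,0,0,0],[20,0,0,-55,0,0,0],[20,0,0,-55,0,0,0],[20,0,0,0,0,0,-10],[20,0,0,0,0,0,-10],[20,0,0,0,0,0,-10]]]'
python3 -m inch '[[[20,0,0,0,0,0,-10],[20,0,0,0,0,0,-10],[20,0,0,0,0,0,-7],[20,15,25,0,0,0,0],[20,30,48,0,0,0,0],[20,30,48,0,0,0,0],[20,30,48,0,0,0,0],[20,30,48,0,0,0,0]]]'
python3 -m inch '[[[20,26,43,0,0,0,0],[20,0,0,20,0,0,0],[20,0,0,45,0,0,0],[20,0,0,50,0,0,0],[20,0,0,50,0,0,0],[20,0,0,40,0,0,0],[20,0,0,15,0,0,0],[20,0,0,0,0,0,0]]]'
```

```text
time: 17.3
ee_pos: [0.6189, 0.0779, 0.2669]
tcp_rot: [180.0, 0.0, 153.2]
wrist_force: [-0.5, -0.3, -1.4]
opening: 0.0505
grasp_force: 42.3
time: 18.3
ee_pos: [0.4832, 0.2966, 0.2669]
tcp_rot: [180.0, 0.1, 179.8]
wrist_force: [1.0, 0.0, -2.2]
opening: 0.0509
grasp_force: 42.3
time: 19.3
ee_pos: [0.4583, 0.3383, 0.0465]
tcp_rot: [-180.0, -0.0, 179.9]
wrist_force: [-0.3, 0.6, -0.3]
opening: 0.0507
grasp_force: 42.4
```

```bash
python3 -m inch '[[[20,0,0,13,0,0,0],[20,0,0,5,0,0,0],[80,0,0,0,0,0,0],[80,0,0,0,0,0,0],[80,0,0,0,0,0,0],[80,0,0,-20,0,0,0],[80,0,0,-50,0,0,0],[80,0,0,-60,0,0,0]]]'
python3 -m inch '[[[50,0,0,-60,0,0,0],[50,0,0,-45,0,0,0],[50,4,-20,0,0,0,0],[50,10,-50,0,0,0,0],[50,10,-50,0,0,0,0],[50,10,-50,0,0,0,0],[50,9,-46,0,0,0,0],[50,0,0,0,0,0,0]]]'
python3 - <<'E'
from h import *
S=cam('side');cv2.imwrite('pics/s3.png',S['pixels'][140:400,150:450,::-1].repeat(2,0).repeat(2,1))
for d in finder.mark_of('side','spool_A'): print(d['conf'],d['position'],atz(S,d['position'],.004))
E
```

```text
time: 20.3
ee_pos: [0.4579, 0.338, 0.1591]
tcp_rot: [-179.9, -0.1, 179.9]
wrist_force: [1.1, 0.5, -0.1]
opening: 0.0681
grasp_force: 0.0
time: 21.3
ee_pos: [0.4145, 0.1203, 0.2643]
tcp_rot: [180.0, 0.1, 179.7]
wrist_force: [0.3, 0.4, 0.4]
opening: 0.0427
grasp_force: 0.0
0.64 [243.0, 389.3] [0.424  0.4459 0.004 ]
0.62 [363.8, 183.7] [ 0.4588 -0.3102  0.004 ]
```

View pics/s3.png

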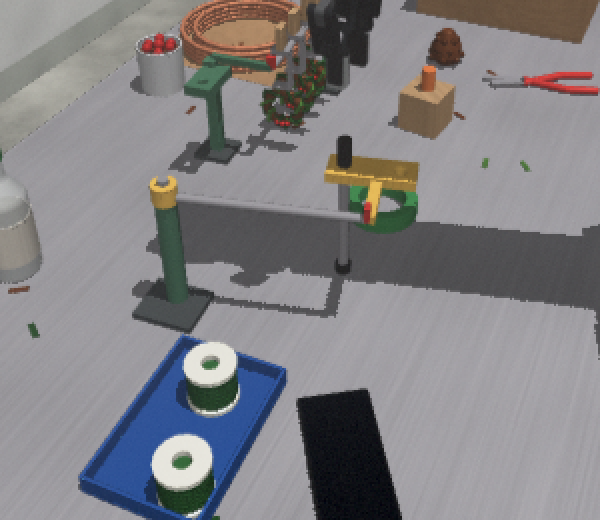

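The side crop shows both spools upright inside the blue tray, tops at full pixels (241,371) and (255,321.5). The rail hasn't moved, and its knob top is at (322,208).

```bash
python3 - <<'E'
from h import *
S=cam('side')
print(atz(S,(241,371),.052),atz(S,(255,321.5),.052),atz(S,(322.2,209),.188),'tray corners',[atz(S,p,.022) for p in((241,308),(293,327))],proj(S,np.array([.4145,.1203,.188])))
E
python3 -m inch '[[[50,-1,2,30,0,0,0],[50,0,0,40,0,0,0],[50,0,0,25,0,0,0],[50,0,0,7,0,0,0],[50,0,0,0,0,0,0]]]'
```

```text
[0.4248 0.443  0.052 ] [0.4589 0.3408 0.052 ] [0.4162 0.1202 0.188 ] tray corners [array([0.5194, 0.3008, 0.022 ]), array([0.3988, 0.3   , 0.022 ])] [322.92124829 209.22453133]
time: 22.08
ee_pos: [0.416, 0.125, 0.1616]
tcp_rot: [-180.0, -0.0, 179.9]
wrist_force: [-0.3, -0.1, 0.8]
opening: 0.0428
grasp_force: 0.0
```

```bash
python3 -m inch '[[[0,0,0,0,0,0,0],[0,0,0,0,0,0,0],[0,0,0,0,0,0,0],[0,0,0,0,0,0,0],[0,0,0,0,0,0,0]]]' 20
```

```text
time: 22.7
ee_pos: [0.4163, 0.1246, 0.1624]
tcp_rot: [180.0, 0.1, 179.9]
wrist_force: [-0.7, -0.6, 6.7]
opening: 0.0154
grasp_force: 21.4
```

```bash
python3 -m inch '[[[0,-5.4,-6.3,0,0,0,-2.5],[0,-10.8,-12.6,0,0,0,-5],[0,-10.8,-12.6,0,0,0,-5],[0,-10.8,-12.6,0,0,0,-5],[0,-10.8,-12.6,0,0,0,-5],[0,-10.8,-12.6,0,0,0,-5],[0,-10.8,-12.6,0,0,0,-5]]]'
```

```text
time: 23.58
ee_pos: [0.5032, 0.0618, 0.1624]
tcp_rot: [-180.0, 0.1, -147.5]
wrist_force: [-1.5, 1.2, 6.7]
opening: 0.0151
grasp_force: 21.5
```

```bash
python3 -m inch '[[[0,-10.8,-12.6,0,0,0,-5],[0,-10.8,-12.6,0,0,0,-5],[0,-10.8,-12.6,0,0,0,-5],[0,-10.8,-12.6,0,0,0,-5],[0,-10.8,-12.6,0,0,0,-5],[0,-10.8,-12.6,0,0,0,-5],[0,-10.8,-12.6,0,0,0,-5],[0,-10.8,-12.6,0,0,0,-5]]]'
python3 -m inch '[[[0,-10.8,-12.6,0,0,0,-5],[0,0,0,0,0,0,0],[0,0,0,0,0,0,0]]]'
```

```text
time: 24.58
ee_pos: [0.6333, 0.0636, 0.1624]
tcp_rot: [-179.9, 0.1, -107.5]
wrist_force: [-2.9, 2.3, 8.2]
opening: 0.0153
grasp_force: 21.6
time: 24.95
ee_pos: [0.6485, 0.0702, 0.1624]
tcp_rot: [-179.9, 0.1, -102.6]
wrist_force: [-1.0, 1.3, 6.0]
opening: 0.0152
grasp_force: 21.4
```

```bash
python3 -m inch '[[[0,-2.2,-2.5,0,0,0,-1],[0,-2.2,-2.5,0,0,0,-1],[0,0,0,0,0,0,0]]]'; python3 -m inch '[[[0,-1.1,-1.3,0,0,0,-0.5],[0,0,0,0,0,0,0]]]';  python3 -m inch '[[[0,-1.1,-1.3,0,0,0,-0.5],[0,0,0,0,0,0,0]]]'
```

```text
time: 25.32
ee_pos: [0.6544, 0.0732, 0.1624]
tcp_rot: [-179.9, 0.0, -100.6]
wrist_force: [0.3, 1.0, 5.5]
opening: 0.0152
grasp_force: 21.5
time: 25.58
ee_pos: [0.6558, 0.074, 0.1624]
tcp_rot: [-179.9, 0.0, -100.1]
wrist_force: [-0.2, -0.4, 5.4]
opening: 0.0154
grasp_force: 21.5
time: 25.82
ee_pos: [0.6572, 0.0748, 0.1624]
tcp_rot: [-179.9, 0.0, -99.6]
wrist_force: [-0.8, 0.0, 6.8]
opening: 0.0151
grasp_force: 21.5
```

```bash
python3 -m inch '[[[0,-1.1,-1.3,0,0,0,-0.5],[0,0,0,0,0,0,0]]]' | grep -E "ee_pos|wrist"; python3 -m inch '[[[0,-1.1,-1.3,0,0,0,-0.5],[0,0,0,0,0,0,0]]]' | grep -E "ee_pos|wrist"
python3 - <<'E'
from h import *
T=cam('top');cv2.imwrite('pics/t4.png',cv2.resize(T['pixels'][90:190,200:340,::-1],None,fx=5,fy=5,interpolation=cv2.INTER_CUBIC))
E
```

```text
ee_pos: [0.6577, 0.075, 0.1624]
wrist_force: [-5.1, -3.3, 7.6]
ee_pos: [0.6577, 0.0751, 0.1623]
wrist_force: [-14.0, -6.5, 10.0]
```

View pics/t4.png

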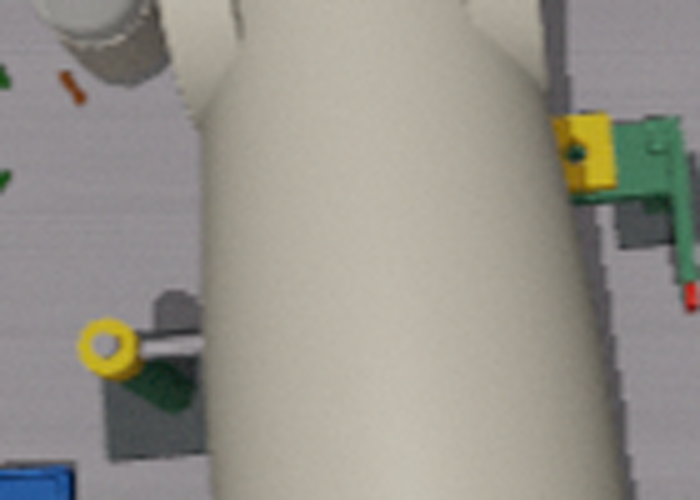

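The crop shows the yellow knuckle over the green bracket, with its hole at full pixel (315.2,120.6). The rail is closed against its stop.

```bash
python3 -m inch '[[[0,2.9,3.3,0,0,0,1.3],[0,0,0,0,0,0,0],[0,0,0,0,0,0,0]]]' | grep -E "ee_pos|wrist"
python3 -m inch '[[[40,0,0,0,0,0,0],[40,0,0,0,0,0,0],[40,0,0,0,0,0,0],[40,0,0,-20,0,0,0],[40,0,0,-40,0,0,0],[40,0,0,-50,0,0,0],[60,0,0,0,0,0,-7],[60,0,0,0,0,0,-7]]]' | grep -E "ee_pos|tcp_rot"
python3 -m inch '[[[60,0,0,0,0,0,0],[60,20,17,0,0,0,0],[60,39,35,0,0,0,0],[60,39,35,0,0,0,0],[60,39,35,0,0,0,0],[60,39,35,0,0,0,0],[60,39,35,0,0,0,0],[60,39,35,0,0,0,0]]]' >/dev/null
python3 -m inch '[[[60,18,19,0,0,0,0],[60,0,0,0,0,0,0]]]'
python3 - <<'E'
from h import *
T=cam('top');S=cam('side');cv2.imwrite('pics/t5.png',np.hstack([cv2.resize(T['pixels'][100:180,210:340,::-1],None,fx=3,fy=3,interpolation=cv2.INTER_CUBIC),cv2.resize(S['pixels'][140:220,220:350,::-1],None,fx=3,fy=3,interpolation=cv2.INTER_CUBIC)]))
for n in('swing_hole','pin','swing_knob'):
  for c,v in(('top',T),('side',S)): print(n,c,[(round(d['conf'],2),np.round(d['position'],1).tolist(), atz(v,d['position'],{'swing_hole':.154,'pin':.06,'swing_knob':.176}[n])) for d in finder.mark_of(c,n)[:2]])
print(atz(T,(315.2,120.6),.154))
E
```

```text
ee_pos: [0.6561, 0.0742, 0.1624]
wrist_force: [-1.9, 0.2, 6.2]
ee_pos: [0.6561, 0.0742, 0.2718]
tcp_rot: [-179.9, 0.0, -85.7]
time: 29.0
ee_pos: [0.4287, -0.2157, 0.2715]
tcp_rot: [-180.0, -0.0, -86.3]
wrist_force: [0.0, -0.1, 0.0]
opening: 0.0514
grasp_force: 0.0
swing_hole top [(0.81, [311.9, 121.1], array([0.6623, 0.0208, 0.154 ]))]
swing_hole side [(0.74, [250.4, 173.7], array([0.6668, 0.0044, 0.154 ]))]
pin top [(0.69, [160.9, 216.2], array([0.4323, 0.4209, 0.06  ])), (0.53, [402.3, 213.3], array([ 0.4378, -0.2161,  0.06  ]))]
pin side [(0.49, [363.6, 184.1], array([ 0.4316, -0.2178,  0.06  ]))]
swing_knob top [(0.62, [289.1, 121.3], array([0.6562, 0.0752, 0.176 ])), (0.3, [270.5, 153.6], array([0.5776, 0.1195, 0.176 ]))]
swing_knob side [(0.71, [238.2, 178.7], array([0.6587, 0.0699, 0.176 ])), (0.35, [243.9, 388.5], array([0.3494, 0.5324, 0.176 ]))]
[0.6635 0.0126 0.154 ]
```

View pics/t5.png

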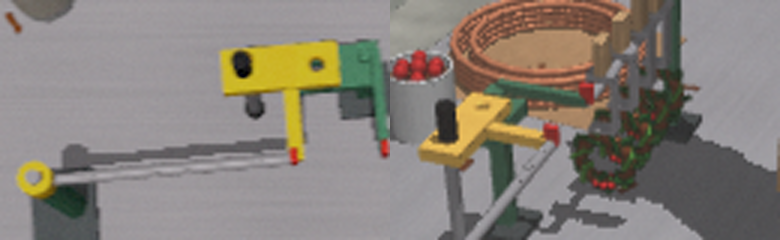

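The crops show the yellow hole at full top pixel (315.7,121.3) and side pixel (251.3,174.7). The rail is in line, and the yellow knuckle sits over the green one.

```bash
python3 - <<'E'
from h import *
T=cam('top');S=cam('side')
print(tri(T,(315.7,121.3),S,(251.3,174.7)),atz(T,(315.7,121.3),.154),atz(S,(251.3,174.7),.154))
E
python3 -m inch '[[[60,2.6,-4.1,30,0,0,0],[60,0,0,55,0,0,0],[60,0,0,55,0,0,0],[60,0,0,45,0,0,0],[60,0,0,19,0,0,0],[60,0,0,0,0,0,0]]]' | grep ee_pos
python3 -m inch '[[[0,0,0,0,0,0,0],[0,0,0,0,0,0,0],[0,0,0,0,0,0,0],[0,0,0,0,0,0,0],[0,0,0,0,0,0,0],[0,0,0,0,0,0,0]]]' 40
```

```text
(array([0.6606, 0.0111, 0.1561]), np.float64(0.0007)) [0.6618 0.0114 0.154 ] [0.662  0.0079 0.154 ]
ee_pos: [0.4337, -0.2167, 0.067]
time: 31.0
ee_pos: [0.4349, -0.2174, 0.0693]
tcp_rot: [-179.8, -0.1, -85.9]
wrist_force: [-0.3, 0.2, 5.8]
opening: 0.0185
grasp_force: 38.9
```

```bash
python3 -m inch '[[[0,0,0,-25,0,0,0],[0,0,0,-50,0,0,0],[0,0,0,-55,0,0,0],[0,0,0,-55,0,0,0],[0,0,0,-30,0,0,0],[0,-18,-20,0,0,0,0],[0,-36,-41,0,0,0,0],[0,-36,-41,0,0,0,0]]]' | grep -E 'ee_pos|opening'
python3 -m inch '[[[0,-36,-41,0,0,0,0],[0,-36,-41,0,0,0,0],[0,-30,-34,0,0,0,0],[0,-20,-24,0,0,0,0],[0,0,0,0,0,0,0],[0,0,0,0,0,0,0]]]' | grep -E 'ee_pos|opening|rot'
python3 - <<'E'
from h import *
S=cam('side');T=cam('top');o=bot.get_obs()['ee_pos'];o=np.array(o)
print('pin pred',proj(S,o-[0,0,.0093]),'tip pred',proj(S,o-[0,0,.0553]))
cv2.imwrite('pics/s6.png',np.hstack([cv2.resize(S['pixels'][100:220,190:310,::-1],None,fx=5,fy=5,interpolation=cv2.INTER_CUBIC)]))
E
```

```text
ee_pos: [0.5303, -0.1191, 0.2836]
opening: 0.0189
ee_pos: [0.6602, 0.0115, 0.2828]
tcp_rot: [-180.0, -0.0, -85.9]
opening: 0.0191
pin pred [247.3995053  131.88605207] tip pred [248.98720204 149.24044043]
```

View pics/s6.png

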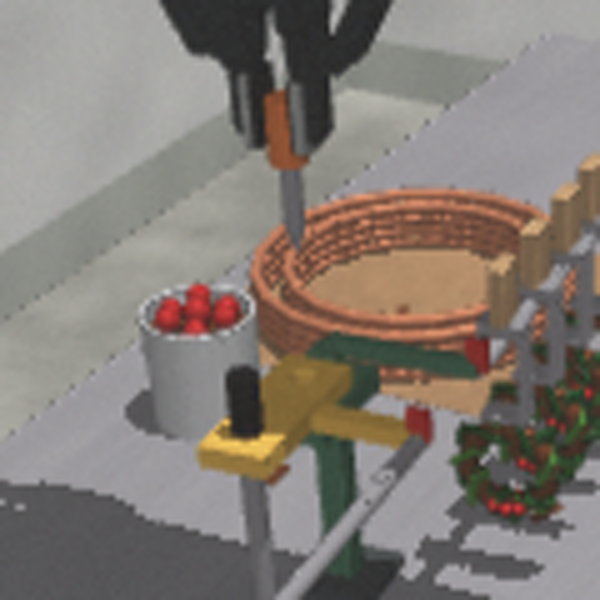

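The side crop shows the pin held upright with its tip at full pixel (249.2,149.2), matching the prediction. It is in line with the hole, which lies at column 251.3 at plate height.

```bash
python3 -m inch '[[[0,0,-0.8,20,0,0,0],[0,0,0,30,0,0,0],[0,0,0,20,0,0,0],[0,0,0,6,0,0,0],[0,0,0,0,0,0,0]]]' | grep -E 'ee_pos|wrist'
python3 -m inch '[[[0,0,0,4,0,0,0],[0,0,0,0,0,0,0]]]' | grep -E 'ee_pos|wrist|rot'
python3 -m inch '[[[0,0,0,4,0,0,0],[0,0,0,0,0,0,0]]]' | grep -E 'ee_pos|wrist|rot'
```

```text
ee_pos: [0.6608, 0.0115, 0.2071]
wrist_force: [-0.2, 1.1, -0.7]
ee_pos: [0.6613, 0.0121, 0.2031]
tcp_rot: [-179.9, 0.0, -85.9]
wrist_force: [-1.0, 3.8, 2.6]
ee_pos: [0.661, 0.0125, 0.1984]
tcp_rot: [180.0, 0.1, -85.9]
wrist_force: [-2.2, 4.8, 1.5]
```

```bash
python3 -m inch '[[[0,-1.2,0.2,0,0,0,0],[0,0,0,0,0,0,0]]]' | grep -E 'ee_pos|wrist|rot'
python3 -m inch '[[[0,0,0,4,0,0,0],[0,0,0,0,0,0,0]]]' | grep -E 'ee_pos|wrist|rot'
```

```text
ee_pos: [0.6609, 0.0131, 0.1983]
tcp_rot: [-180.0, -0.0, -85.9]
wrist_force: [-1.2, 3.6, 1.5]
ee_pos: [0.6607, 0.013, 0.1938]
tcp_rot: [180.0, 0.0, -85.9]
wrist_force: [-1.6, 4.4, -0.4]
```

```bash
python3 -m inch '[[[0,-1,0.3,0,0,0,0],[0,0,0,4,0,0,0],[0,0,0,0,0,0,0]]]' | grep -E 'ee_pos|wrist|rot'
python3 -m inch '[[[0,0,0,4,0,0,0],[0,0,0,0,0,0,0]]]' | grep -E 'ee_pos|wrist|rot'
python3 -m inch '[[[0,0,0,4,0,0,0],[0,0,0,0,0,0,0]]]' | grep -E 'ee_pos|wrist|rot'
```

```text
ee_pos: [0.6604, 0.0137, 0.1897]
tcp_rot: [180.0, -0.0, -86.0]
wrist_force: [0.3, 1.4, -1.7]
ee_pos: [0.6605, 0.0138, 0.1858]
tcp_rot: [180.0, -0.0, -85.9]
wrist_force: [0.1, 0.9, -0.9]
ee_pos: [0.6605, 0.0139, 0.1819]
tcp_rot: [180.0, -0.0, -85.9]
wrist_force: [1.0, 1.3, -1.3]
```

```bash
python3 -m inch '[[[0,0,0,5,0,0,0],[0,0,0,0,0,0,0]]]' | grep -E 'ee_pos|wrist'
python3 -m inch '[[[0,0,0,5,0,0,0],[0,0,0,0,0,0,0]]]' | grep -E 'ee_pos|wrist'
python3 -m inch '[[[0,0,0,4,0,0,0],[0,0,0,0,0,0,0]]]' | grep -E 'ee_pos|wrist'
python3 -m inch '[[[0,0,0,2,0,0,0],[0,0,0,0,0,0,0]]]' | grep -E 'ee_pos|wrist'
```

```text
ee_pos: [0.6604, 0.0139, 0.1767]
wrist_force: [0.1, 0.8, -1.4]
ee_pos: [0.6604, 0.0139, 0.1717]
wrist_force: [0.9, 1.6, -1.3]
ee_pos: [0.6604, 0.014, 0.1679]
wrist_force: [0.2, 0.9, -1.9]
ee_pos: [0.6607, 0.0141, 0.1674]
wrist_force: [-0.8, 2.2, 4.4]
```

```bash
python3 -m inch '[[[0,0,0,1.5,0,0,0],[0,0,0,0,0,0,0]]]' | grep -E 'ee_pos|wrist'
python3 -m inch '[[[40,0,0,-1.5,0,0,0],[40,0,0,0,0,0,0],[40,0,0,0,0,0,0],[40,0,0,0,0,0,0],[40,0,0,-20,0,0,0],[40,0,0,-40,0,0,0],[40,0,0,-50,0,0,0]]]' | grep -E 'ee_pos|wrist'
python3 -m inch '[[[40,30,0,0,0,0,0],[40,55,0,0,0,0,0],[40,50,0,0,0,0,0],[40,40,0,0,0,0,0],[40,20,0,0,0,0,0]]]' | grep -E 'ee_pos|rot'
python3 - <<'E'
from h import *
S=cam('side');T=cam('top')
cv2.imwrite('pics/s7.png',np.hstack([cv2.resize(v['pixels'][r:r+100,c:c+100,::-1],None,fx=4,fy=5,interpolation=cv2.INTER_CUBIC) for v,r,c in((S,130,210),(T,90,260))]))
for c in('side','top'):
  print(c,[(round(d['conf'],2),np.round(d['position'],1).tolist()) for d in finder.mark_of(c,'pin')])
E
```

```text
ee_pos: [0.6611, 0.0142, 0.1673]
wrist_force: [-1.1, 3.6, 11.9]
ee_pos: [0.66, 0.0139, 0.2765]
wrist_force: [1.2, -0.2, 1.3]
ee_pos: [0.6741, -0.1827, 0.2757]
tcp_rot: [180.0, 0.0, -86.0]
side [(0.62, [250.9, 173.4])]
top [(0.75, [365.3, 152.7]), (0.52, [312.4, 121.8])]
```

View pics/s7.png

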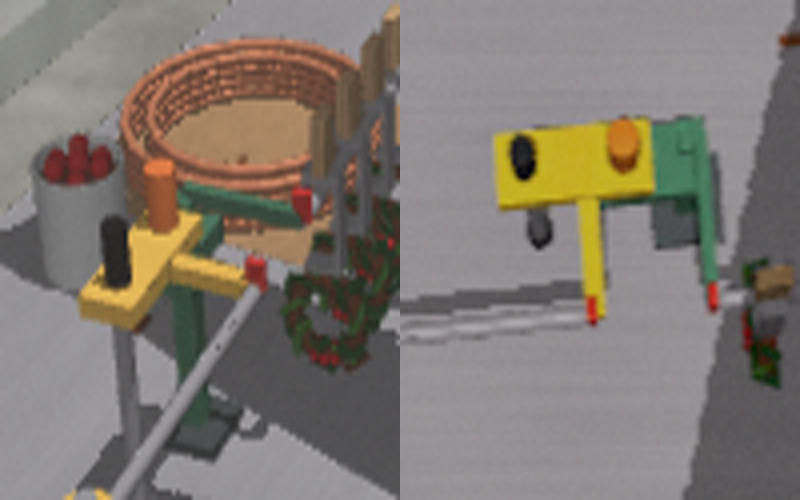

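The crops show the orange head seated flat on the yellow knuckle, and both rails in line. The first wreath tab is at full top pixel (353.7,145.6), where it was before.

```bash
python3 - <<'E'
from h import *
S=cam('side');T=cam('top')
for p in((353.7,145.4),(373,143.7),(392.5,142),(410,140.3)): print(atz(T,p,.193))
for p in((290.5,158),): print(atz(S,p,.178))
print('pinseat side',atz(S,(250.2,175.5),.156), proj(S,np.array([.6605,.014,.156])))
print('stop swing',atz(T,(308.2,153),.165),'stopF',atz(T,(338,149.5),.165))
cv2.imwrite('pics/s8.png',cv2.resize(S['pixels'][120:220,270:350,::-1],None,fx=6,fy=6,interpolation=cv2.INTER_CUBIC))
E
```

```text
[ 0.5937 -0.0786  0.193 ]
[ 0.5976 -0.1243  0.193 ]
[ 0.6016 -0.1704  0.193 ]
[ 0.6056 -0.2119  0.193 ]
[ 0.5912 -0.0746  0.178 ]
pinseat side [0.6604 0.0155 0.156 ] [250.47314392 175.22811636]
stop swing [0.5808 0.0296 0.165 ] stopF [ 0.5892 -0.0426  0.165 ]
```

View pics/s8.png

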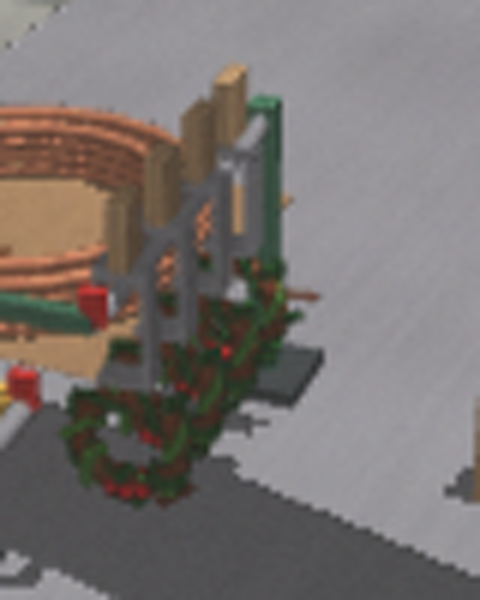

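The side crop shows four tabs in a row on the fixed bar, the nearest wreath hanging freely with its tab at about full pixel (290,158).

```bash
python3 -m inch '[[[45,0,0,0,0,0,-0.95],[45,-30,20,0,0,0,0],[45,-50,32,0,0,0,0],[45,-32.6,19.6,0,0,0,0],[45,0,0,0,0,0,0],[45,0,0,0,0,0,0]]]'
```

```text
time: 39.15
ee_pos: [0.5933, -0.0743, 0.2767]
tcp_rot: [-180.0, -0.0, -84.9]
wrist_force: [0.3, -0.1, -0.9]
opening: 0.0384
grasp_force: 0.0
```

```bash
python3 -m inch '[[[45,3,0,30,0,0,0],[45,0,0,40,0,0,0],[45,0,0,30,0,0,0],[45,0,0,9,0,0,0],[45,0,0,0,0,0,0]]]' | grep -E 'ee_pos|wrist'
python3 -m inch '[[[0,0,0,0,0,0,0],[0,0,0,0,0,0,0],[0,0,0,0,0,0,0],[0,0,0,0,0,0,0],[0,0,0,0,0,0,0]]]' 40
```

```text
ee_pos: [0.5936, -0.0781, 0.1673]
wrist_force: [0.1, 0.2, 0.2]
time: 40.4
ee_pos: [0.5939, -0.0779, 0.1687]
tcp_rot: [-179.9, -0.0, -85.0]
wrist_force: [-0.6, -1.2, 6.1]
opening: 0.0092
grasp_force: 42.1
```

```bash
python3 -m inch '[[[0,0,0,-9,0,0,0],[0,0,0,-12,0,0,0],[0,0,0,-6,0,0,0],[0,0,0,0,0,0,0],[0,-8,0,0,0,0,0],[0,-20,0,0,0,0,0],[0,-30,0,0,0,0,0],[0,-30,0,0,0,0,0]]]'
python3 -m inch '[[[0,-30,0,0,0,0,0],[0,-30,0,0,0,0,0],[0,-30,0,0,0,0,0],[0,-30,0,0,0,0,0],[0,-30,0,0,0,0,0],[0,-20,0,0,0,0,0],[0,-10,0,0,0,0,0],[0,-5,0,0,0,0,0]]]'; python3 -m inch '[[[0,0,0,0,0,0,0],[0,0,0,0,0,0,0]]]'
```

```text
time: 41.4
ee_pos: [0.5852, 0.012, 0.194]
tcp_rot: [180.0, 0.0, -85.0]
wrist_force: [0.1, 1.4, -0.2]
opening: 0.0092
grasp_force: 41.3
time: 42.4
ee_pos: [0.5694, 0.1946, 0.1942]
tcp_rot: [180.0, -0.0, -85.0]
wrist_force: [0.4, 0.1, -1.3]
opening: 0.0089
grasp_force: 41.2
time: 42.65
ee_pos: [0.5697, 0.1936, 0.1943]
tcp_rot: [-180.0, -0.0, -85.0]
wrist_force: [-1.2, 0.1, -0.0]
opening: 0.0091
grasp_force: 41.2
```

```bash
python3 -m inch '[[[0,0,0,10,0,0,0],[0,0,0,10,0,0,0],[0,0,0,5,0,0,0],[0,0,0,0,0,0,0]]]' | grep -E 'ee_pos|wrist'
python3 -m inch '[[[0,0,0,1.5,0,0,0],[0,0,0,0,0,0,0]]]' | grep -E 'ee_pos|wrist'
```

```text
ee_pos: [0.5694, 0.1942, 0.169]
wrist_force: [-0.5, 0.9, -0.9]
ee_pos: [0.5695, 0.1943, 0.1687]
wrist_force: [-2.6, -1.6, 5.5]
```

```bash
python3 - <<'E'
from h import *
S=cam('side')
cv2.imwrite('pics/s9.png',cv2.resize(S['pixels'][130:310,200:340,::-1],None,fx=4,fy=3.3,interpolation=cv2.INTER_CUBIC))
E
```

```text
(no output)
```

View pics/s9.png

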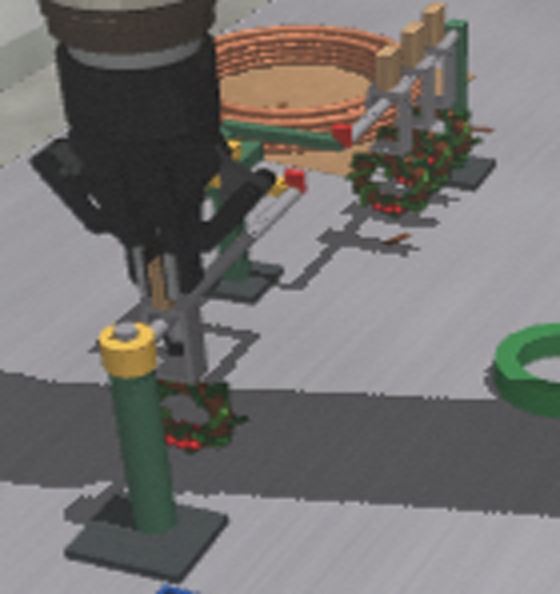

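The side crop shows the first wreath hanging on the swing bar near the pivot. The other three are still on the fixed rail.

```bash
python3 -m inch '[[[45,0,0,-1,0,0,0],[45,0,0,0,0,0,0],[45,0,0,0,0,0,0],[45,0,0,-20,0,0,0],[45,0,0,-30,0,0,0],[45,20,0,0,0,0,0],[45,45,0,0,0,0,0],[45,55,0,0,0,0,0]]]' >/dev/null
python3 -m inch '[[[45,55,0,0,0,0,0],[45,55,0,0,0,0,0],[45,50,0,0,0,0,0],[45,30,0,0,0,0,0],[45,8.5,0,0,0,0,0],[45,0,0,20,0,0,0],[45,0,0,22,0,0,0],[45,0,0,8,0,0,0]]]'
python3 -m inch '[[[45,0,0,0,0,0,0]]]'|grep ee_pos
```

```text
time: 45.45
ee_pos: [0.5966, -0.1224, 0.167]
tcp_rot: [179.9, 0.0, -85.0]
wrist_force: [-0.0, 0.0, 0.6]
opening: 0.0385
grasp_force: 0.0
ee_pos: [0.597, -0.1226, 0.1684]
```

```bash
python3 -m inch '[[[0,0,0,0,0,0,0],[0,0,0,0,0,0,0],[0,0,0,0,0,0,0],[0,0,0,0,0,0,0],[0,0,0,0,0,0,0]]]' 40
python3 -m inch '[[[0,0,0,-9,0,0,0],[0,0,0,-12,0,0,0],[0,0,0,-6,0,0,0],[0,0,0,0,0,0,0],[0,-8,0,0,0,0,0],[0,-20,0,0,0,0,0],[0,-30,0,0,0,0,0],[0,-30,0,0,0,0,0]]]'|grep -E 'ee_pos|opening'
python3 -m inch '[[[0,-30,0,0,0,0,0],[0,-30,0,0,0,0,0],[0,-30,0,0,0,0,0],[0,-30,0,0,0,0,0],[0,-30,0,0,0,0,0],[0,-22,0,0,0,0,0],[0,-12,0,0,0,0,0],[0,-5.5,0,0,0,0,0]]]'>/dev/null; python3 -m inch '[[[0,0,0,0,0,0,0],[0,0,0,0,0,0,0]]]'
```

```text
time: 46.2
ee_pos: [0.5977, -0.1229, 0.1697]
tcp_rot: [-179.9, -0.0, -85.0]
wrist_force: [-0.9, 1.7, 5.4]
opening: 0.0092
grasp_force: 42.1
ee_pos: [0.5892, -0.0333, 0.1956]
opening: 0.0096
time: 48.45
ee_pos: [0.5732, 0.1528, 0.1958]
tcp_rot: [-180.0, -0.0, -85.0]
wrist_force: [-0.1, -0.2, 0.4]
opening: 0.009
grasp_force: 41.3
```

```bash
python3 -m inch '[[[0,0,0,10,0,0,0],[0,0,0,10,0,0,0],[0,0,0,5.5,0,0,0],[0,0,0,1,0,0,0],[0,0,0,0,0,0,0]]]' | grep -E 'ee_pos|wrist'
python3 -m inch '[[[45,0,0,0,0,0,0],[45,0,0,0,0,0,0],[45,0,0,0,0,0,0],[45,0,0,-20,0,0,0],[45,0,0,-30,0,0,0],[45,20,0,0,0,0,0],[45,45,0,0,0,0,0],[45,55,0,0,0,0,0]]]' >/dev/null
python3 -m inch '[[[45,55,0,0,0,0,0],[45,55,0,0,0,0,0],[45,50,0,0,0,0,0],[45,30,0,0,0,0,0],[45,12,0,0,0,0,0],[45,0,0,0,0,0,0]]]'
python3 - <<'E'
from h import *
S=cam('side')
cv2.imwrite('pics/s10.png',cv2.resize(S['pixels'][110:290,200:360,::-1],None,fx=4,fy=3.3,interpolation=cv2.INTER_CUBIC))
E
```

```text
ee_pos: [0.5731, 0.1532, 0.1697]
wrist_force: [-2.0, -2.3, 4.2]
time: 50.82
ee_pos: [0.6009, -0.1678, 0.2186]
tcp_rot: [180.0, 0.0, -85.1]
wrist_force: [-0.2, 1.5, 0.0]
opening: 0.0384
grasp_force: 0.0
```

View pics/s10.png

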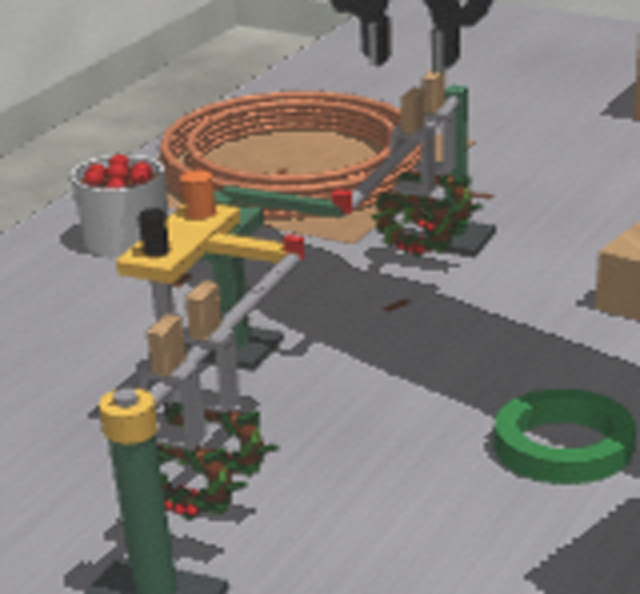

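The side crop shows two wreaths upright on the swing bar, their tabs clear of each other. The pin is seated and two wreaths remain on the fixed rail.

```bash
python3 -m inch '[[[45,0,0,20,0,0,0],[45,0,0,22,0,0,0],[45,0,0,8,0,0,0],[45,0,0,0,0,0,0]]]'|grep -E 'ee_pos|wrist'
python3 -m inch '[[[0,0,0,0,0,0,0],[0,0,0,0,0,0,0],[0,0,0,0,0,0,0],[0,0,0,0,0,0,0],[0,0,0,0,0,0,0]]]' 40
python3 -m inch '[[[0,0,0,-9,0,0,0],[0,0,0,-12,0,0,0],[0,0,0,-6,0,0,0],[0,0,0,0,0,0,0],[0,-8,0,0,0,0,0],[0,-20,0,0,0,0,0],[0,-30,0,0,0,0,0],[0,-30,0,0,0,0,0]]]'|grep -E 'ee_pos|opening'
python3 -m inch '[[[0,-30,0,0,0,0,0],[0,-30,0,0,0,0,0],[0,-30,0,0,0,0,0],[0,-30,0,0,0,0,0],[0,-30,0,0,0,0,0],[0,-25,0,0,0,0,0],[0,-14,0,0,0,0,0],[0,-6,0,0,0,0,0]]]'>/dev/null; python3 -m inch '[[[0,0,0,0,0,0,0],[0,0,0,0,0,0,0]]]'
```

```text
ee_pos: [0.6011, -0.1665, 0.1692]
wrist_force: [0.4, -0.0, 0.4]
time: 52.0
ee_pos: [0.6016, -0.1672, 0.1703]
tcp_rot: [-179.9, -0.0, -85.0]
wrist_force: [0.4, 1.1, 5.4]
opening: 0.0094
grasp_force: 41.8
ee_pos: [0.593, -0.0776, 0.196]
opening: 0.0088
time: 54.25
ee_pos: [0.5766, 0.114, 0.1963]
tcp_rot: [180.0, -0.0, -85.0]
wrist_force: [-0.3, 0.2, -0.4]
opening: 0.0091
grasp_force: 41.0
```

```bash
python3 -m inch '[[[0,0,0,10,0,0,0],[0,0,0,10,0,0,0],[0,0,0,5.5,0,0,0],[0,0,0,1,0,0,0],[0,0,0,0,0,0,0]]]' | grep -E 'ee_pos|wrist'
python3 -m inch '[[[45,0,0,0,0,0,0],[45,0,0,0,0,0,0],[45,0,0,0,0,0,0],[45,0,0,-20,0,0,0],[45,0,0,-30,0,0,0],[45,20,0,0,0,0,0],[45,45,0,0,0,0,0],[45,55,0,0,0,0,0]]]' >/dev/null
python3 -m inch '[[[45,55,0,0,0,0,0],[45,55,0,0,0,0,0],[45,50,0,0,0,0,0],[45,30,0,0,0,0,0],[45,15,0,0,0,0,0],[45,0,0,0,0,0,0]]]'|grep ee_pos
python3 -m inch '[[[45,0,0,20,0,0,0],[45,0,0,22,0,0,0],[45,0,0,8,0,0,0],[45,0,0,0,0,0,0]]]'|grep -E 'ee_pos|wrist'
python3 -m inch '[[[0,0,0,0,0,0,0],[0,0,0,0,0,0,0],[0,0,0,0,0,0,0],[0,0,0,0,0,0,0],[0,0,0,0,0,0,0]]]' 40
```

```text
ee_pos: [0.5766, 0.1144, 0.1703]
wrist_force: [-1.6, -1.0, 5.3]
ee_pos: [0.6046, -0.2098, 0.219]
ee_pos: [0.6048, -0.2082, 0.1698]
wrist_force: [-1.9, -0.1, 0.1]
time: 57.75
ee_pos: [0.6053, -0.2091, 0.1709]
tcp_rot: [-179.9, -0.0, -85.0]
wrist_force: [0.4, 0.5, 5.9]
opening: 0.009
grasp_force: 41.6
```

```bash
python3 -m inch '[[[0,0,0,-9,0,0,0],[0,0,0,-12,0,0,0],[0,0,0,-6,0,0,0],[0,0,0,0,0,0,0],[0,-8,0,0,0,0,0],[0,-20,0,0,0,0,0],[0,-30,0,0,0,0,0],[0,-30,0,0,0,0,0]]]'|grep -E 'ee_pos|opening'
python3 -m inch '[[[0,-30,0,0,0,0,0],[0,-30,0,0,0,0,0],[0,-30,0,0,0,0,0],[0,-30,0,0,0,0,0],[0,-30,0,0,0,0,0],[0,-26,0,0,0,0,0],[0,-14,0,0,0,0,0],[0,-6.5,0,0,0,0,0]]]'>/dev/null; python3 -m inch '[[[0,0,0,0,0,0,0],[0,0,0,0,0,0,0]]]'|grep -E 'ee_pos|opening'
python3 -m inch '[[[0,0,0,10,0,0,0],[0,0,0,10,0,0,0],[0,0,0,5.5,0,0,0],[0,0,0,1,0,0,0],[0,0,0,0,0,0,0]]]' | grep -E 'ee_pos|wrist'
```

```text
ee_pos: [0.5967, -0.1194, 0.1965]
opening: 0.009
ee_pos: [0.5801, 0.0736, 0.1968]
opening: 0.009
ee_pos: [0.58, 0.074, 0.1709]
wrist_force: [-2.7, -0.7, 4.9]
```

Release, lift clear, move back over the empty fixed rail and check.

```bash
python3 -m inch '[[[45,0,0,0,0,0,0],[45,0,0,0,0,0,0],[45,0,0,0,0,0,0],[45,0,0,-20,0,0,0],[45,0,0,-40,0,0,0],[45,0,0,-50,0,0,0],[45,45,0,0,0,0,0],[45,55,0,0,0,0,0]]]' >/dev/null
python3 -m inch '[[[45,55,0,0,0,0,0],[45,55,0,0,0,0,0],[45,50,0,0,0,0,0],[45,30,0,0,0,0,0],[45,0,0,0,0,0,0],[45,0,0,0,0,0,0],[45,0,0,0,0,0,0],[45,0,0,0,0,0,0]]]'|grep -E 'time|ee_pos'
python3 - <<'E'
from h import *
S=cam('side')
cv2.imwrite('pics/s11.png',cv2.resize(S['pixels'][120:400,150:450,::-1],None,fx=2,fy=2,interpolation=cv2.INTER_CUBIC))
E
```

```text
time: 62.62
ee_pos: [0.6055, -0.2137, 0.2806]
```

View pics/s11.png

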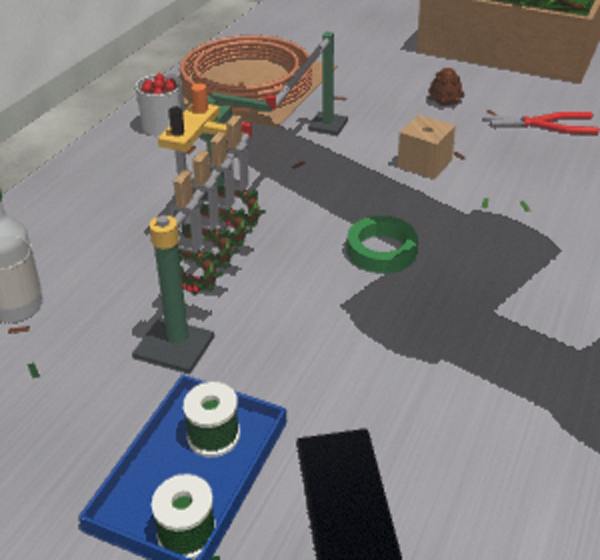

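All four wreaths hang upright on the swing bar with the pin seated. The front spool, at about full pixel (241,371), sits close to the tray wall, so I'll check it from the top before handing in.

```bash
python3 - <<'E'
from h import *
T=cam('top');S=cam('side')
a=cv2.resize(T['pixels'][170:245,135:225,::-1],(480,400),interpolation=cv2.INTER_CUBIC);b=cv2.resize(S['pixels'][300:400,185:265,::-1],(320,400),interpolation=cv2.INTER_CUBIC)
cv2.imwrite('pics/t12.png',np.hstack([a,b]))
E
```

```text
(no output)
```

View pics/t12.png

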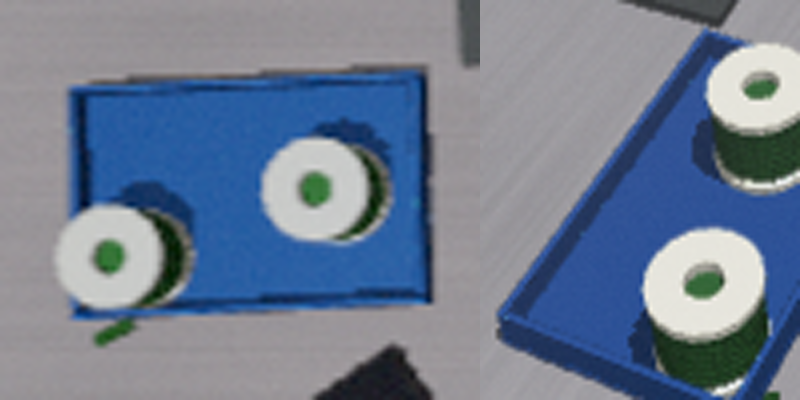

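Both spools stand upright on the tray floor. The left one rests in the corner, at crop (109,256), with its base inside the walls, and both show the same perspective lean. I'm handing in.

```bash
python3 -c "
from workcell import bot;print(bot.job_done())"
```

```text
the job is handed in; nothing more can be done
None
```

I handed the job in after about 63 s of the 210 s allowed, with no verdict returned: both spools stand upright in the tray, one in its corner after being knocked aside; the rail is closed with the pin head seated, all four wreaths hang on the swing rail, and I touched none of the other things.

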